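# Bolt down the pressure-pan cover evenly

## Task

Close the pressure pan: turn its four square nuts clockwise, about half a turn each, until each comes up against its stop and the cover plate sits flush and level. Work crosswise: bring two diagonally opposite nuts fully home before turning the other two, then do those; the vent pipe leaves no room for the whole turn in one grip, so each nut has to be let go and taken again. Leave all the other kitchen things standing where they are.

Things in the scene. Friction and masses are not known exactly. Their poses are not given: they have to be found in the camera images.
- pan: Round aluminium pressure pan, 140 across, fixed on the worktop. Origin: centre of its underside, z up, x away from the robot within 10 degrees. Flange top at z = 54. Four studs stand 78 from its axis at x, y = (55,55) nut_1, (-55,55) nut_2, (-55,-55) nut_3, (55,-55) nut_4: 1 is opposite 3, 2 opposite 4. Black handles on its +y and -y sides reach out to 93 at z = 41.
- cover: Aluminium cover plate, 144 square, 8 thick, sides along the pan's x and y, with a low dome in the middle (18 high) and a hole at each stud. Origin: centre of its underside. It lies on sprung rubber pads under the nuts, 4 mm off the flange (z = 58 above the pan's underside) with all nuts at 0; each nut draws its own corner down, and with all tight it lies flush at z = 54.
- vent_top (a point): Top of the vent pipe, a rigid steel tube 12 thick in the middle of the cover, top 168 above the worktop, about 67 above the nuts and 78 from each nut's axis. A wide gripper lying across it strikes it: keep the closing line 35 degrees or more off the line from nut to pipe. So a nut takes two grips: turn, let go, take its other two sides a quarter turn back, turn on.
- cupboard_edge (a point): Fixed point on the lower front edge of the wall-cupboard doors, which run all along y at this x (616 ahead of the robot) from this height (475) upward, with small knobs that stick out a little further: keep the wrist and elbow short of it.
- nut_1 (a joint): Turn of this nut in rad, clockwise seen from above: 0 fully loose (a stop), 3.14 fully tight (a hard stop). It starts anywhere from 0.3 to 1.0, turns with about 0.1 N m of friction, stays where it is left, and runs 1.3 mm down its stud per rad. At 0, 1.57 and 3.14 its flats face along the pan's x and y axes.
- nut_1_top (a point): Centre of the top face of this nut, on its axis; axes turn with the nut (x and y square to its flats). A plain steel square nut, 28 x 28 (38 over its rounded corners), 32 high, with its top 101 above the pan's underside while loose and 97 once tight, on a round washer 3 high and 34 across; the stud's end sticks out 6 to 10 above it.
- nut_2 (a joint): Turn of this nut in rad, clockwise seen from above: 0 fully loose (a stop), 3.14 fully tight (a hard stop). It starts anywhere from 0.3 to 1.0, turns with about 0.1 N m of friction, stays where it is left, and runs 1.3 mm down its stud per rad. At 0, 1.57 and 3.14 its flats face along the pan's x and y axes.
- nut_2_top (a point): Centre of the top face of this nut, on its axis; axes turn with the nut (x and y square to its flats). A plain steel square nut, 28 x 28 (38 over its rounded corners), 32 high, with its top 101 above the pan's underside while loose and 97 once tight, on a round washer 3 high and 34 across; the stud's end sticks out 6 to 10 above it.
- nut_3 (a joint): Turn of this nut in rad, clockwise seen from above: 0 fully loose (a stop), 3.14 fully tight (a hard stop). It starts anywhere from 0.3 to 1.0, turns with about 0.1 N m of friction, stays where it is left, and runs 1.3 mm down its stud per rad. At 0, 1.57 and 3.14 its flats face along the pan's x and y axes.
- nut_3_top (a point): Centre of the top face of this nut, on its axis; axes turn with the nut (x and y square to its flats). A plain steel square nut, 28 x 28 (38 over its rounded corners), 32 high, with its top 101 above the pan's underside while loose and 97 once tight, on a round washer 3 high and 34 across; the stud's end sticks out 6 to 10 above it.
- nut_4 (a joint): Turn of this nut in rad, clockwise seen from above: 0 fully loose (a stop), 3.14 fully tight (a hard stop). It starts anywhere from 0.3 to 1.0, turns with about 0.1 N m of friction, stays where it is left, and runs 1.3 mm down its stud per rad. At 0, 1.57 and 3.14 its flats face along the pan's x and y axes.
- nut_4_top (a point): Centre of the top face of this nut, on its axis; axes turn with the nut (x and y square to its flats). A plain steel square nut, 28 x 28 (38 over its rounded corners), 32 high, with its top 101 above the pan's underside while loose and 97 once tight, on a round washer 3 high and 34 across; the stud's end sticks out 6 to 10 above it.
- pepper_mill: Bystander, loose: dark turned-wood pepper mill, 58 across, 170 high; origin at the centre of its underside.
- jam_jar: Bystander, loose: glass jam jar with a yellow lid, 71 across, 110 high; origin at the centre of its underside.
- tin_2: Bystander, loose: tall food tin, 75 across, 110 high; origin at the centre of its underside.
- tin_1: Bystander, loose: short food tin, 75 across, 58 high; origin at the centre of its underside.
- mug_blue: Bystander, loose: striped mug, 78 across, 116 with its handle, 101 high; origin at the centre of its underside.
- teaspoon_1: Bystander, loose: teaspoon lying flat, 132 long, 9 high; origin at the centre of its underside.
- spice_3: Bystander, loose: small spice jar with a red lid, 45 across, 106 high; origin at the centre of its underside.

How it is judged:
On the way:
1. two opposite nuts are tight (past 2.95 rad) while the other two are still as loose as found (under 1.15 rad) (((value of joint each of nut_1, nut_3 above 2.95 rad and value of joint each of nut_2, nut_4 below 1.15 rad) or (value of joint each of nut_2, nut_4 above 2.95 rad and value of joint each of nut_1, nut_3 below 1.15 rad))), for 0.2 s.
At the end, for the whole second after the job is handed in: All four nuts are within 0.19 rad (11 degrees) of their tight stop, the cover lies on the flange within 0.7 mm and level with it within 0.004 rad, the gripper is clear, and no bystander was pushed more than 30 mm or tipped (value of joint each of nut_1, nut_2, nut_3, nut_4 above 2.95 rad and z of cover in the frame of pan below 0.0547 m and angle between the z axis of cover and the z axis of pan, either way round below 0.004 rad and contact force between the fingers and anything else below 0.5 N); the robot touches nothing.
It fails at once if a bystander is pushed more than 30 mm (distance of any of pepper_mill, jam_jar, tin_2, tin_1, mug_blue, teaspoon_1, spice_3 from where it was at the start of the episode above 0.03 m).
It fails at once if a standing bystander is tipped over (angle between any of pepper_mill, jam_jar, tin_2, tin_1, mug_blue, spice_3's own z axis and vertical above 0.4 rad).
It also fails if it takes over 72 s, if anything falls off the work surface, if the arm or the gripper's body presses on something with over 40 N, if the wrist force passes 120 N, or if a joint passes its speed limit or range.

## Robot

A 6-joint arm with a two-finger parallel gripper is mounted at the origin on a cart in front of the work surface, level with it; the furniture and walls round the work are solid. World frame = base frame: x ahead of the robot, y to its left, z up, the work surface at z = 0. Lengths are in m, angles in rad, forces in N, time in s.
With the tool pointing down it reaches from about 0.3 to 0.775 m from the base axis. Payload 14.6 kg.
Tool frame: the origin (TCP) lies at the very end of the fingers, on their centre line; the grasp point (between the pads) lies 19 mm behind it; z points along the fingers, y is the line along which they close (so a half turn about z gives the same grasp; the last joint's range is limited). The gripper opens to 94 mm and grips with 3 to 60 N. Pads are 16 mm wide; open, the fingers measure 119 mm over their backs; the gripper's body (75 mm by 177 mm) begins 78 mm behind the grasp point.
Start: joints at [1.114, 0.3, 1.521, -0, 1.321, -0.067], TCP at [0.209, 0.509, 0.205] pointing down, gripper open.
Joint ranges: [-3.03, 3.03], [-0.79, 2.21], [0.23, 2.52], [-1.04, 4.18], [0, 3.07], [-2.55, 2.55]. Speed limits (rad/s): [2.22, 2.22, 2.57, 3.14, 3.14, 3.14].

## Interface

Orientations are given as [roll, pitch, yaw] about the fixed x, y, z axes, in that order (R = Rz(yaw) Ry(pitch) Rx(roll)).
In Python, from station import * gives the robot as it stands.
- The arm moves only by the tool jog_arm, never from a script. Its argument "rows" is a list of rows, each a list of 3 entries, a list of its own where there are three numbers: the shift along the tool's x, y, z in m, then the turn about the tool's z in degrees, then the finger opening in m, from 0 to 0.094. A call has 1 to 12 rows; each row shifts and turns the commanded pose from where the row before left it, along the tool's axes as they then stand; what a row does not reach is not made up. A row lasts 1/12 s, in which the tool goes at most 41.7 mm and 7.16 degrees, less where a joint would pass 70% of its speed; a pose out of reach is approached as far as the arm can. A call is refused whole if a number of a shift passes 0.0417 or a number of a turn 7.16, either way. A call with a gripper value outside its range is refused whole. The fingers move at their own pace and stop on an object; "squeeze" is the grip in N (left out, the last holds). Time passes only in rows, so rows that do not move let the fingers close. It gives the time, the measured TCP pose, the force, the opening and the grip force at its end, in the units of the state.
- get_obs(): the state, without advancing time (a new reading comes with each control period).
- camera(name): name is "side" or "top" or "wrist"; returns a dict with "image" (400x640x3 uint8, red, green, blue), "range_z" (400x640 float32, m along the optical axis (not along the pixel's ray), 0 where there is no reading), "K" (3x3 intrinsics, pixels), "world_from_camera" (4x4, takes a point from camera to world coordinates); the wrist camera has in their place "T_tool_cam" (4x4, takes a point from camera to tool coordinates, whose origin is the TCP and whose axes are the flange's). Camera axes: x right, y up, looking along -z (the intrinsics and any distortion apply to the point x, -y, -z); pixel columns grow to the right and rows downward; lengths in m; the calibration is good to about 2 mm. A picture is of the moment at which its call begins: read the wrist's pose just before it.
- hand_in(): hands the job in; it is judged then, once.
Trained networks look in a picture, given as the dict that the camera call returned (one of the last four; its "shot" number tells which), for a name from the list of things; names that differ only in an ending like _2 or _b are one class to them, and where a whole thing is asked for, a point or a joint stands for the part that bears it (a point fixed in the world has none). Each returns a list of dicts, best first, with "p" (0 to 1); they miss things now and then, are a little off and sometimes report something else, mostly with a low value. They report only what shows in the picture. A call takes as long as a camera call.
- search_frame(label, picture): "at" ([column, row] as shares, 0 to 1, of the picture: columns of its width, rows of its height, amid what is visible of it).
- spot_point(label, picture): "at" ([column, row] as shares, 0 to 1, of the picture: columns of its width, rows of its height: a listed point, or the origin of a listed thing).
The state is a dict: "time_s": time; "qpos": joint angles; "joint_vel": joint speeds; "tau": joint torques, N m; "ee_pos": TCP position; "eef_rot": TCP orientation; "force": force on the tool from outside, world axes, zero at the start; "moment": the same for the moment, N m; "grip_width": finger opening in m; "grip_force": force on a finger pad.
Only numpy, scipy, OpenCV 4.12 (cv2) and the standard library are available. Lean on these libraries where they do the work, as an engineer would, in place of code of your own. Each camera call takes 0.05 s, during which the arm holds its last target. There are 200 camera calls.

## Working session

There is one attempt and no reset: what is moved stays moved. The work goes in short steps, Python scripts to look and compute and a tool call to move; the robot and the scene stay as the last step left them, time stands still between calls to the robot, and variables do not carry over. Pictures are saved under pics/ and viewed, at most 10 in all, crops included, and the job is handed in when it is done.

Besides the shell and the picture viewer there is one more tool, called after "Call:" in YAML: its name, and indented under it one key for each argument. jog_arm: Moves the arm, as the interface text tells. Its arguments: {"type":"object","properties":{"rows":{"type":"array","items":{"type":"array"}},"squeeze":{"type":"number"}},"required":["rows"]}

```bash
mkdir -p pics; ls; cat > h.py <<'E'
from station import *
import numpy as np, cv2
from scipy.spatial.transform import Rotation as R
def pose(o):
    T=np.eye(4);T[:3,:3]=R.from_euler('xyz',o['eef_rot']).as_matrix();T[:3,3]=o['ee_pos'];return T
def W(c,o=None):
    return c['world_from_camera'] if 'world_from_camera' in c else pose(o)@c['T_tool_cam']
def cloud(c,T):
    z=c['range_z'];K=c['K'];v,u=np.mgrid[:z.shape[0],:z.shape[1]]
    P=np.stack([(u-K[0,2])/K[0,0]*z,-(v-K[1,2])/K[1,1]*z,-z],-1)
    return P@T[:3,:3].T+T[:3,3]
def save(n,im): cv2.imwrite('pics/'+n,im[:,:,::-1])
E
python3 - <<'E'
from h import *
o=get_obs();print({k:np.round(v,3) for k,v in o.items()})
for n in ['top','side','wrist']:
    c=camera(n);T=W(c,o);P=cloud(c,T);save(n+'1.png',c['image'])
    print(n,c.keys(),np.round(T,3).tolist(),np.round(c['K'],1).tolist())
    for l in ['pan','cover','vent_top','nut_1_top','pepper_mill','jam_jar','tin_1','mug_blue','teaspoon_1','spice_3']:
        for d in spot_point(l,c)[:4]:
            u,v=int(d['at'][0]*640),int(d['at'][1]*400)
            if 0<=u<640 and 0<=v<400: print(l,round(d['p'],2),u,v,np.round(P[v,u],3))
E
```

```text
pics
{'time_s': np.float64(0.0), 'qpos': array([ 1.114,  0.3  ,  1.522, -0.   ,  1.321, -0.067]), 'joint_vel': array([ 0.001, -0.001, -0.001, -0.   ,  0.002,  0.001]), 'tau': array([ 1.0000e-03, -5.3181e+01, -3.5274e+01,  7.1000e-02,  2.4000e-02,
       -0.0000e+00]), 'ee_pos': array([0.209, 0.509, 0.205]), 'eef_rot': array([-3.14 , -0.   ,  2.752]), 'force': array([-1.224,  0.176, -0.391]), 'moment': array([0.07 , 0.002, 0.038]), 'grip_force': np.float64(0.0), 'grip_width': np.float64(0.094)}
top dict_keys(['image', 'range_z', 'K', 'world_from_camera', 'shot']) [[0.028, 0.991, -0.13, 0.33], [-1.0, 0.029, 0.006, 0.045], [0.01, 0.129, 0.992, 1.841], [0.0, 0.0, 0.0, 1.0]] [[453.4, 0.0, 316.6], [0.0, 453.4, 206.6], [0.0, 0.0, 1.0]]
pan 0.89 343 228 [ 0.481 -0.073  0.064]
pan 0.21 325 170 [0.618 0.014 0.497]
cover 0.61 344 224 [ 0.49  -0.071  0.138]
cover 0.54 340 194 [ 0.609 -0.056  0.104]
vent_top 0.9 347 223 [ 0.491 -0.08   0.167]
nut_1_top 0.49 329 208 [ 0.554 -0.014  0.097]
pepper_mill 0.69 298 222 [0.494 0.103 0.12 ]
jam_jar 0.83 304 198 [0.589 0.084 0.106]
tin_1 0.89 340 189 [ 0.6
[... 631 characters left out ...]
[ 0.495 -0.061  0.075]
nut_1_top 0.64 328 232 [ 0.539 -0.059  0.064]
pepper_mill 0.61 338 290 [0.502 0.139 0.05 ]
jam_jar 0.64 305 282 [0.598 0.123 0.058]
tin_1 0.79 298 212 [ 0.636 -0.097  0.109]
tin_1 0.64 296 242 [ 0.639 -0.036  0.033]
tin_1 0.32 326 179 [ 0.554 -0.285  0.073]
mug_blue 0.97 321 202 [ 0.568 -0.222  0.022]
teaspoon_1 0.6 329 321 [ 0.524  0.211 -0.003]
teaspoon_1 0.49 324 202 [ 0.557 -0.222  0.022]
spice_3 0.45 328 180 [ 0.547 -0.278  0.076]
wrist dict_keys(['image', 'range_z', 'K', 'T_tool_cam', 'shot']) [[0.38, -0.9, -0.211, 0.148], [0.925, 0.37, 0.089, 0.534], [-0.002, -0.229, 0.973, 0.384], [0.0, 0.0, 0.0, 1.0]] [[284.9, 0.0, 319.2], [0.0, 284.9, 199.7], [0.0, 0.0, 1.0]]
```

```bash
python3 - <<'E'
import cv2
a=cv2.imread('pics/top1.png')[150:260,240:440];b=cv2.imread('pics/side1.png')[150:350,200:480]
a=cv2.resize(a,(800,440),interpolation=cv2.INTER_CUBIC)
cv2.imwrite('pics/a.png',a);cv2.imwrite('pics/b.png',cv2.resize(b,(800,571),interpolation=cv2.INTER_CUBIC))
E
```

```text
(no output)
```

View pics/a.png

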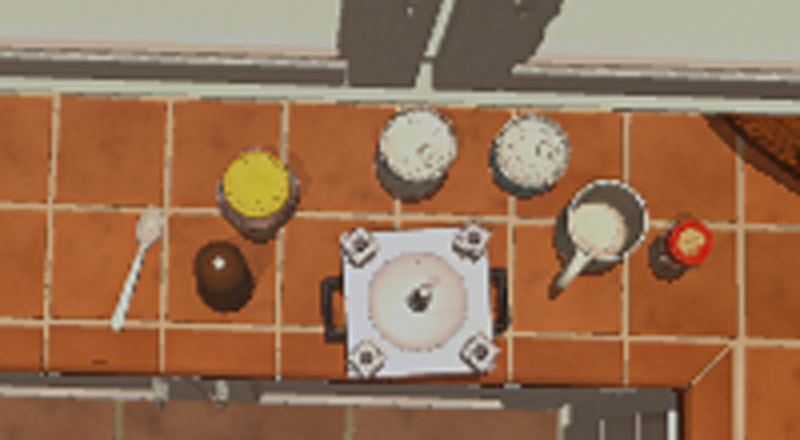

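View pics/b.png

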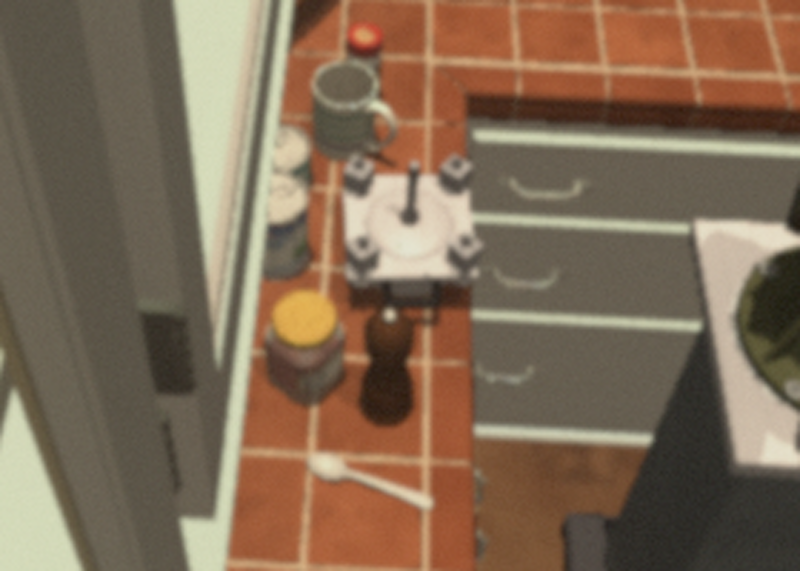

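The top view shows the pan at about (0.487, -0.075), with nut_1 and nut_4 on the far side. The mug handle is close to nut_4, and the pepper mill and jam jar stand to the left. Next I'll plan the move above the pan.

```bash
cat >> h.py <<'E'
import json
def plan(p0,yaw0,way,op):
    """way: list of (xyz, yaw_deg, nrows); op opening. prints rows, tool pointing down"""
    p=np.array(p0,float);y=yaw0;out=[]
    for q,yt,n in way:
        q=np.array(q,float);ps=p.copy();ys=y
        for i in range(1,n+1):
            t=ps+(q-ps)*i/n;ty=ys+(yt-ys)*i/n
            Rm=R.from_euler('xyz',[180,0,y],degrees=True).as_matrix()
            s=np.round(Rm.T@(t-p),4);s[abs(s)<3e-4]=0;d=round(-(ty-y),2)
            out.append([s.tolist(),d,op]);p=p+Rm@s;y-=d
    for i in range(0,len(out),12): print(json.dumps(out[i:i+12]).replace(' ',''))
E
python3 - <<'E'
from h import *
o=get_obs();c=camera('wrist');print(np.round(c['T_tool_cam'],3).tolist())
y=np.degrees(o['eef_rot'][2])
plan(o['ee_pos'],y,[((.24,.44,.26),y-7,2),((.485,-.115,.23),82,17),((.485,-.115,.215),82,1)],.07)
E
```

```text
[[-0.0, 0.973, 0.229, 0.066], [1.0, -0.0, 0.001, 0.0], [0.001, 0.229, -0.973, -0.179], [0.0, 0.0, 0.0, 1.0]]
[[[-0.0274,-0.0259,-0.0273],3.5,0.07],[[-0.0289,-0.0242,-0.0273],3.5,0.07],[[-0.0286,-0.0214,0.0018],4.04,0.07],[[-0.03,-0.0193,0.0017],4.04,0.07],[[-0.0312,-0.0172,0.0018],4.04,0.07],[[-0.0325,-0.0149,0.0018],4.04,0.07],[[-0.0333,-0.0126,0.0017],4.04,0.07],[[-0.0342,-0.0103,0.0018],4.04,0.07],[[-0.0349,-0.0077,0.0018],4.03,0.07],[[-0.0353,-0.0054,0.0017],4.04,0.07],[[-0.0355,-0.0028,0.0018],4.04,0.07],[[-0.0357,-0.0003,0.0018],4.04,0.07]]
[[[-0.0356,0.0022,0.0017],4.04,0.07],[[-0.0354,0.0047,0.0018],4.04,0.07],[[-0.035,0.0072,0.0018],4.04,0.07],[[-0.0343,0.0096,0.0017],4.04,0.07],[[-0.0336,0.0121,0.0018],4.04,0.07],[[-0.0327,0.0143,0.0018],4.04,0.07],[[-0.0315,0.0167,0.0017],4.04,0.07],[[0.0,0.0,0.015],-0.0,0.07]]
```

Call:
jog_arm:
  rows:
    - [[-0.027,-0.026,-0.027],3.5,0.07]
    - [[-0.029,-0.024,-0.027],3.5,0.07]
    - [[-0.029,-0.021,0.002],4,0.07]
    - [[-0.03,-0.019,0.002],4,0.07]
    - [[-0.031,-0.017,0.002],4,0.07]
    - [[-0.032,-0.015,0.002],4,0.07]
    - [[-0.033,-0.013,0.002],4,0.07]
    - [[-0.034,-0.01,0.002],4,0.07]
    - [[-0.035,-0.008,0.002],4,0.07]
    - [[-0.035,-0.005,0.002],4,0.07]
    - [[-0.036,-0.003,0.002],4,0.07]
    - [[-0.036,0,0.002],4,0.07]

```text
time_s: 2.7
ee_pos: [0.3824, 0.12, 0.2343]
eef_rot: [3.141, 0.0, 1.928]
force: [-0.1, 0.4, -0.2]
grip_width: 0.0697
grip_force: 0.0
```

Call:
jog_arm:
  rows:
    - [[-0.036,0.002,0.002],4,0.07]
    - [[-0.035,0.005,0.002],4,0.07]
    - [[-0.035,0.007,0.002],4,0.07]
    - [[-0.034,0.01,0.002],4,0.07]
    - [[-0.034,0.012,0.002],4,0.07]
    - [[-0.033,0.014,0.002],4,0.07]
    - [[-0.031,0.017,0.002],4,0.07]
    - [[0,0,0.012],0,0.07]
    - [[0,0,0],0,0.07]

```text
time_s: 3.45
ee_pos: [0.4848, -0.1069, 0.206]
eef_rot: [-3.138, -0.001, 1.44]
force: [-0.1, 1.0, -1.3]
grip_width: 0.0694
grip_force: 0.0
```

```bash
python3 - <<'E'
from h import *
o=get_obs();c=camera('wrist');T=pose(o);print(o['time_s'],np.round(o['ee_pos'],4),np.degrees(o['eef_rot']),np.round(o['qpos'],3))
P=cloud(c,W(c,o));save('w1.png',c['image'])
np.savez('w1.npz',P=P,im=c['image'],K=c['K'],W=W(c,o))
for l in ['nut_1_top','vent_top','cover']:
    for d in spot_point(l,c)[:6]:
        u,v=int(d['at'][0]*640),int(d['at'][1]*400)
        if 0<=u<640 and 0<=v<400: print(l,round(d['p'],2),u,v,np.round(P[v,u],3))
E
```

```text
3.45 [ 0.4848 -0.1069  0.206 ] [-1.79816007e+02 -3.00671934e-02  8.25216798e+01] [-0.291  0.182  1.666  0.     1.297 -0.16 ]
nut_1_top 0.67 368 102 [ 0.542 -0.02   0.105]
nut_1_top 0.67 389 211 [ 0.553 -0.127  0.107]
vent_top 0.91 323 180 [ 0.491 -0.077  0.166]
cover 0.84 323 168 [ 0.492 -0.072  0.135]
cover 0.19 432 142 [ 0.606 -0.066  0.087]
```

View pics/w1.png

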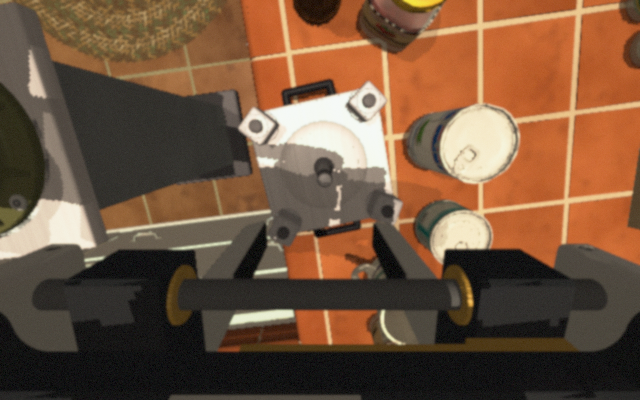

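The wrist view shows nut_1 at (368,102), nut_2 at (258,126), nut_3 at (283,232) and nut_4 at (387,208), with the pipe at (323,180). I'll segment the nut tops by height.

```bash
cat >> h.py <<'E'
def rect(P,im,ctr,z0=.093,z1=.106,r=.028):
    m=(np.hypot(P[...,0]-ctr[0],P[...,1]-ctr[1])<r)&(P[...,2]>z0)&(P[...,2]<z1)
    q=P[m]; 
    if len(q)<20: return None
    (x,y),(w,h),a=cv2.minAreaRect((q[:,:2]*1000).astype(np.float32))
    return len(q),round(x,1),round(y,1),round(w,1),round(h,1),round(a%90,1),round(np.median(q[:,2])*1000,1)
E
python3 - <<'E'
from h import *
d=np.load('w1.npz');P=d['P']
for c in [(.547,-.022),(.437,-.019),(.43,-.13),(.55,-.13)]: print(rect(P,None,c))
m=(P[...,2]>.058)&(P[...,2]<.072)&(np.hypot(P[...,0]-.49,P[...,1]+.076)<.11)
n,l,s,ce=cv2.connectedComponentsWithStats(m.astype(np.uint8));k=1+np.argmax(s[1:,4])
q=P[l==k];print(len(q),cv2.minAreaRect((q[:,:2]*1000).astype(np.float32)),np.median(q[:,2]))
im=cv2.resize(d['im'][70:260,220:430],None,fx=3.8,fy=3.15,interpolation=cv2.INTER_CUBIC)
g=np.concatenate([cv2.resize(d['im'][v-26:v+26,u-26:u+26],(300,300),interpolation=cv2.INTER_CUBIC) for u,v in [(368,102),(258,126)]],1)
g2=np.concatenate([cv2.resize(d['im'][v-26:v+26,u-26:u+26],(300,300),interpolation=cv2.INTER_CUBIC) for u,v in [(283,232),(387,208)]],1)
save('n1.png',np.concatenate([g,g2],0))
E
```

```text
(776, 542.9, -17.8, 28.1, 28.1, 38.7, np.float64(100.1))
(737, 433.1, -26.9, 28.2, 28.0, 44.8, np.float64(100.1))
(568, 442.5, -136.3, 27.7, 27.9, 53.6, np.float64(100.5))
(628, 552.0, -127.7, 28.3, 28.4, 64.5, np.float64(100.6))
9985 ((492.57659912109375, -77.30554962158203), (144.1539764404297, 144.2109375), 4.662866115570068) 0.06534940280172269
```

View pics/n1.png

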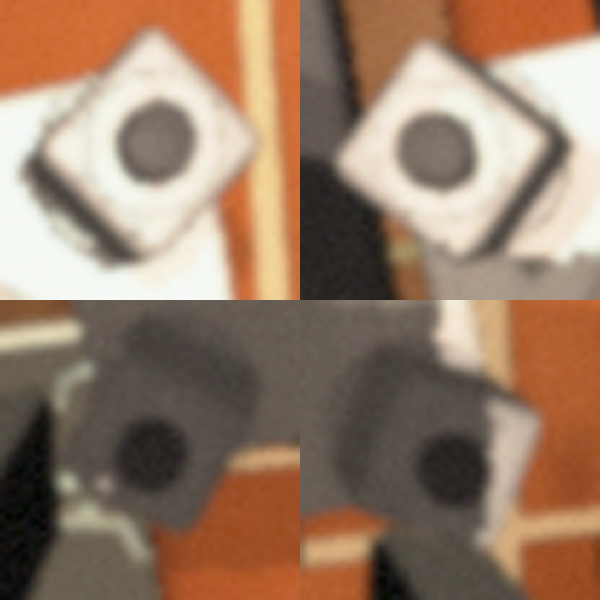

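Every fit is 28x28, and the centres match the 55 mm pattern with the pan at (492.5, -77.2) mm, yaw 4.66°. The starting turns are nut_1 56°, nut_2 50°, nut_3 41° and nut_4 30°. I'll start with nut_3.

```bash
cat >> h.py <<'E'
def go(way,op):
    o=get_obs();y=np.degrees(o['eef_rot'][2]);print(o['time_s'],np.round(o['ee_pos'],4),round(y,2));plan(o['ee_pos'],y,way,op)
E
python3 -c "
from h import *
go([((.4423,-.1365,.19),60,3),((.4423,-.1365,.125),53.6,2),((.4423,-.1365,.125),53.6,1)],.042)"
```

```text
3.65 [ 0.4853 -0.105   0.2088] 82.75
[[[-0.0122,-0.0129,0.0063],7.58,0.042],[[-0.0138,-0.0112,0.0062],7.59,0.042],[[-0.0152,-0.0092,0.0063],7.58,0.042],[[0.0,0.0,0.0325],3.2,0.042],[[0.0,0.0,0.0325],3.2,0.042],[[0.0,0.0,0.0],0.0,0.042]]
```

Call:
jog_arm:
  rows:
    - [[-0.0122,-0.0129,0.0063],7.1,0.042]
    - [[-0.0138,-0.0112,0.0062],7.1,0.042]
    - [[-0.0152,-0.0092,0.0063],7.1,0.042]
    - [[0,0,0.0325],4,0.042]
    - [[0,0,0.0325],3.85,0.042]
    - [[0,0,0],0,0.042]
    - [[0,0,0],0,0.042]

```text
time_s: 4.23
ee_pos: [0.4424, -0.1369, 0.1248]
eef_rot: [-3.14, 0.0, 0.937]
force: [-0.0, -0.1, 1.2]
grip_width: 0.0419
grip_force: 0.0
```

```bash
python3 -c "
from h import *
o=get_obs();c=camera('wrist');P=cloud(c,W(c,o));save('w2.png',c['image'])
for q in [(.5429,-.0178),(.4332,-.0269),(.4423,-.1365),(.5519,-.1277)]: print(rect(P,None,q))
go([((.4423,-.1365,.1),53.6,1),((.4423,-.1365,.074),53.6,1)],.042)"
```

```text
(637, 534.5, -26.4, 10.2, 28.9, 53.9, np.float64(99.1))
(1528, 433.4, -27.2, 28.1, 28.0, 44.9, np.float64(100.1))
(1151, 442.4, -136.5, 27.6, 27.9, 53.8, np.float64(100.4))
(1475, 551.6, -127.5, 27.9, 28.2, 65.1, np.float64(100.6))
4.2833 [ 0.4432 -0.1372  0.1259] 53.72
[[[0.0,-0.0011,0.0259],0.12,0.042],[[0.0,0.0,0.026],-0.0,0.042]]
```

Call:
jog_arm:
  rows:
    - [[0,-0.001,0.026],0,0.042]
    - [[0,0,0.026],0,0.042]
    - [[0,0,0],0,0.042]
    - [[0,0,0],0,0.02]
    - [[0,0,0],0,0.02]
    - [[0,0,0],0,0.02]
  squeeze: 45

```text
time_s: 4.78
ee_pos: [0.4424, -0.1369, 0.0744]
eef_rot: [3.14, -0.001, 0.935]
force: [-2.1, 2.6, 12.3]
grip_width: 0.0276
grip_force: 45.0
```

Call:
jog_arm:
  rows:
    - [[0,0,0.0001],6.75,0.02]
    - [[0,0,0.0001],6.75,0.02]
    - [[0,0,0.0002],6.75,0.02]
    - [[0,0,0.0001],6.75,0.02]
    - [[0,0,0.0002],6.75,0.02]
    - [[0,0,0.0001],6.75,0.02]
    - [[0,0,0.0002],6.75,0.02]
    - [[0,0,0.0001],6.75,0.02]
    - [[0,0,0],0,0.02]
    - [[0,0,0],0,0.02]

```text
time_s: 5.62
ee_pos: [0.4425, -0.1371, 0.0733]
eef_rot: [3.141, -0.002, -0.009]
force: [-4.5, 1.6, 7.0]
grip_width: 0.0276
grip_force: 45.0
```

```bash
python3 -c "
from h import *
o=get_obs();print(o['moment'],o['force'],o['grip_width'],np.round(o['qpos'],2))
go([((.4423,-.1365,.074),0,1)],.042)"
```

```text
[ 0.34867508  0.90214845 -0.10027724] [-4.53073092  1.55434315  6.96891554] 0.02758852237255177 [-0.38  0.27  1.9   0.    0.97  1.2 ]
5.6167 [ 0.4425 -0.1371  0.0733] -0.51
[[[0.0,-0.0006,-0.0007],-0.51,0.042]]
```

Call:
jog_arm:
  rows:
    - [[0,0,0],0,0.042]
    - [[0,0,0],0,0.042]
    - [[0,0,-0.03],0,0.042]
    - [[0,0,-0.02],-3,0.042]
    - [[0,0,0],-7.1,0.042]
    - [[0,0,0],-7.1,0.042]
    - [[0,0,0],-7.1,0.042]
    - [[0,0,0],-7.1,0.042]
    - [[0,0,0],-7.1,0.042]
    - [[0,0,0],-7.1,0.042]
    - [[0,0,0],-7.1,0.042]
    - [[0,0,0],-7.1,0.042]

```text
time_s: 6.62
ee_pos: [0.442, -0.1371, 0.122]
eef_rot: [3.14, -0.0, 1.042]
force: [-0.1, 0.6, 0.3]
grip_width: 0.0418
grip_force: 0.0
```

Call:
jog_arm:
  rows:
    - [[0,0,0],-7.1,0.042]
    - [[0,0,0],-7.1,0.042]
    - [[0,0,0],-7.1,0.042]
    - [[0,0,0],-7.1,0.042]
    - [[0,0,0],-1.5,0.042]
    - [[0,0,0],0,0.042]
    - [[0,0,0],0,0.042]

```text
time_s: 7.2
ee_pos: [0.442, -0.137, 0.1218]
eef_rot: [3.141, 0.0, 1.556]
force: [-0.3, 0.0, -0.2]
grip_width: 0.042
grip_force: 0.0
```

```bash
python3 -c "
from h import *
o=get_obs();c=camera('wrist');P=cloud(c,W(c,o));save('w2.png',c['image'])
for q in [(.5429,-.0178),(.4332,-.0269),(.4423,-.1365),(.5519,-.1277)]: print(rect(P,None,q))
go([((.4423,-.1365,.1),89.6,1),((.4423,-.1365,.073),89.6,1)],.042)"
```

```text
(1862, 542.3, -18.2, 28.3, 28.1, 39.3, np.float64(100.0))
(1681, 433.1, -26.8, 28.2, 28.2, 44.5, np.float64(100.1))
(1129, 442.0, -136.0, 27.2, 27.9, 89.5, np.float64(99.2))
(1283, 551.4, -127.4, 28.2, 28.8, 66.2, np.float64(100.5))
7.25 [ 0.4419 -0.137   0.1217] 89.13
[[[0.0005,0.0004,0.0217],-0.47,0.042],[[0.0,0.0,0.027],-0.0,0.042]]
```

Call:
jog_arm:
  rows:
    - [[0,0,0.022],-0.3,0.042]
    - [[0,0,0.027],0,0.042]
    - [[0,0,0],0,0.042]
    - [[0,0,0],0,0.02]
    - [[0,0,0],0,0.02]
    - [[0,0,0],0,0.02]

```text
time_s: 7.75
ee_pos: [0.4422, -0.1372, 0.0736]
eef_rot: [3.14, 0.001, 1.562]
force: [-0.5, 0.6, 3.9]
grip_width: 0.0279
grip_force: 45.0
```

Call:
jog_arm:
  rows:
    - [[0,0,0.0001],7.1,0.02]
    - [[0,0,0.0001],7.1,0.02]
    - [[0,0,0.0002],7.1,0.02]
    - [[0,0,0.0001],7.1,0.02]
    - [[0,0,0.0002],7.1,0.02]
    - [[0,0,0.0001],7.1,0.02]
    - [[0,0,0.0002],7.1,0.02]
    - [[0,0,0.0001],7.1,0.02]
    - [[0,0,0.0002],7.1,0.02]
    - [[0,0,0.0002],7.1,0.02]
    - [[0,0,0.0002],7.1,0.02]
    - [[0,0,0],3,0.02]

```text
time_s: 8.75
ee_pos: [0.442, -0.1371, 0.0718]
eef_rot: [3.141, -0.001, 0.14]
force: [-3.2, 0.2, 4.3]
grip_width: 0.0281
grip_force: 45.0
```

Call:
jog_arm:
  rows:
    - [[0,0,0],2,0.02]
    - [[0,0,0],2,0.02]
    - [[0,0,0],2,0.02]
    - [[0,0,0],0,0.02]

```text
time_s: 9.08
ee_pos: [0.442, -0.1371, 0.0717]
eef_rot: [3.141, -0.001, 0.041]
force: [-4.4, 0.6, 6.4]
grip_width: 0.0278
grip_force: 45.2
```

```bash
python3 -c "
from h import *
o=get_obs();print(o['moment'],o['force'],o['grip_width'],np.degrees(o['eef_rot']))"
```

```text
[0.13237773 1.0038142  0.75491552] [-4.40492724  0.63826262  6.41454687] 0.027839291904564634 [ 1.79950973e+02 -5.02056220e-02  2.37247126e+00]
```

```bash
python3 -c "
from h import *
go([((.442,-.137,.188),2.4,3),((.5425,-.0178,.188),38,5),((.5425,-.0178,.125),39,2)],.042)"
```

```text
9.0833 [ 0.442  -0.1371  0.0717] 2.37
[[[0.0,0.0,-0.0388],-0.01,0.042],[[0.0,0.0,-0.0387],-0.01,0.042],[[0.0,0.0,-0.0388],-0.01,0.042],[[0.0211,-0.023,0.0],-7.12,0.042],[[0.0238,-0.0202,0.0],-7.12,0.042],[[0.026,-0.0171,0.0],-7.12,0.042],[[0.0281,-0.0138,0.0],-7.12,0.042],[[0.0295,-0.0101,0.0],-7.12,0.042],[[0.0,0.0,0.0315],-0.5,0.042],[[0.0,0.0,0.0315],-0.5,0.042]]
```

Call:
jog_arm:
  rows:
    - [[0,0,0],0,0.042]
    - [[0,0,0],0,0.042]
    - [[0,0,-0.039],0,0.042]
    - [[0,0,-0.039],0,0.042]
    - [[0,0,-0.039],0,0.042]
    - [[0.021,-0.023,0],-7.1,0.042]
    - [[0.024,-0.02,0],-7.1,0.042]
    - [[0.026,-0.017,0],-7.1,0.042]
    - [[0.028,-0.014,0],-7.1,0.042]
    - [[0.0295,-0.01,0],-7.1,0.042]
    - [[0,0,0.0315],-1,0.042]
    - [[0,0,0.0315],0,0.042]

```text
time_s: 10.08
ee_pos: [0.5439, -0.0166, 0.1248]
eef_rot: [3.139, -0.003, 0.684]
force: [1.4, -0.1, -1.5]
grip_width: 0.0421
grip_force: 0.0
```

Call:
jog_arm:
  rows:
    - [[0,0,0],0,0.042]
    - [[0,0,0],0,0.042]

```text
time_s: 10.25
ee_pos: [0.5419, -0.0179, 0.1243]
eef_rot: [-3.14, 0.002, 0.679]
force: [0.3, 0.2, 1.6]
grip_width: 0.0421
grip_force: 0.0
```

```bash
python3 -c "
from h import *
o=get_obs();c=camera('wrist');P=cloud(c,W(c,o));save('w3.png',c['image'])
for q in [(.5429,-.0178),(.4332,-.0269),(.4423,-.1365),(.5519,-.1277)]: print(rect(P,None,q))
go([((.5427,-.018,.1),39,1),((.5427,-.018,.074),39,1)],.042)"
```

```text
(1163, 543.3, -17.7, 28.0, 28.0, 39.9, np.float64(100.1))
(44, 437.0, -42.0, 10.5, 3.0, 24.7, np.float64(98.3))
None
None
10.3 [ 0.5428 -0.0181  0.1258] 38.9
[[[0.0,0.0,0.0258],-0.1,0.042],[[0.0,0.0,0.026],0.0,0.042]]
```

Call:
jog_arm:
  rows:
    - [[0,0,0.026],-0.3,0.042]
    - [[0,0,0.026],0,0.042]
    - [[0,0,0],0,0.042]
    - [[0,0,0],0,0.02]
    - [[0,0,0],0,0.02]
    - [[0,0,0],0,0.02]
    - [[0,0,0.0001],6.6,0.02]
    - [[0,0,0.0002],6.6,0.02]
    - [[0,0,0.0001],6.6,0.02]
    - [[0,0,0.0002],6.6,0.02]
    - [[0,0,0.0001],6.6,0.02]
    - [[0,0,0.0002],6.6,0.02]

```text
time_s: 11.3
ee_pos: [0.5434, -0.0181, 0.0741]
eef_rot: [3.141, -0.003, -0.012]
force: [-3.0, -1.0, 8.7]
grip_width: 0.0278
grip_force: 45.0
```

Call:
jog_arm:
  rows:
    - [[0,0,0],0,0.02]
    - [[0,0,0],0,0.02]

```text
time_s: 11.47
ee_pos: [0.5435, -0.0181, 0.0741]
eef_rot: [3.141, -0.003, -0.008]
force: [-1.8, 0.5, 8.2]
grip_width: 0.0274
grip_force: 45.0
```

```bash
python3 -c "
from h import *
o=get_obs();print(o['time_s'],o['ee_pos'],o['moment'],o['force'],o['grip_width'],np.degrees(o['eef_rot']))"
```

```text
11.4667 [ 0.54346214 -0.01808844  0.07408555] [-0.11940888  0.62295379 -0.2187669 ] [-1.76079215  0.5225724   8.19495083] 0.027438072316993863 [179.97355777  -0.19407044  -0.43993453]
```

Works the same way; now regrip nut_1.

Call:
jog_arm:
  rows:
    - [[0,0,0],0,0.042]
    - [[0,0,0],0,0.042]
    - [[0,0,-0.03],0,0.042]
    - [[0,0,-0.02],-3,0.042]
    - [[0,0,0],-7.1,0.042]
    - [[0,0,0],-7.1,0.042]
    - [[0,0,0],-7.1,0.042]
    - [[0,0,0],-7.1,0.042]
    - [[0,0,0],-7.1,0.042]
    - [[0,0,0],-7.1,0.042]
    - [[0,0,0],-7.1,0.042]
    - [[0,0,0],-7.1,0.042]

```text
time_s: 12.47
ee_pos: [0.5426, -0.0179, 0.1222]
eef_rot: [3.141, -0.0, 1.043]
force: [-0.2, 0.3, 0.1]
grip_width: 0.0425
grip_force: 0.0
```

Call:
jog_arm:
  rows:
    - [[0,0,0],-7.1,0.042]
    - [[0,0,0],-7.1,0.042]
    - [[0,0,0],-7.1,0.042]
    - [[0,0,0],-7.1,0.042]
    - [[0,0,0],-1.8,0.042]
    - [[0,0,0],0,0.042]
    - [[0,0,0],0,0.042]

```text
time_s: 13.05
ee_pos: [0.5425, -0.0179, 0.122]
eef_rot: [3.141, 0.0, 1.562]
force: [-0.0, 0.1, -0.6]
grip_width: 0.0423
grip_force: 0.0
```

```bash
python3 -c "
from h import *
o=get_obs();c=camera('wrist');P=cloud(c,W(c,o));save('w4.png',c['image'])
for q in [(.5429,-.0178),(.4332,-.0269),(.4423,-.1365),(.5519,-.1277)]: print(rect(P,None,q))
go([((.5427,-.018,.1),89.6,1),((.5427,-.018,.073),89.6,1)],.042)"
```

```text
(1121, 542.9, -17.0, 27.1, 27.4, 89.9, np.float64(99.3))
(1089, 433.5, -26.2, 28.2, 28.0, 44.0, np.float64(100.1))
None
(441, 552.7, -116.0, 31.6, 14.5, 6.6, np.float64(99.1))
13.1 [ 0.5425 -0.0179  0.1219] 89.51
[[[0.0,0.0,0.0219],-0.09,0.042],[[0.0,0.0,0.027],0.0,0.042]]
```

Call:
jog_arm:
  rows:
    - [[0,0,0.022],0,0.042]
    - [[0,0,0.027],0,0.042]
    - [[0,0,0],0,0.042]
    - [[0,0,0],0,0.02]
    - [[0,0,0],0,0.02]
    - [[0,0,0],0,0.02]

```text
time_s: 13.6
ee_pos: [0.543, -0.0179, 0.0742]
eef_rot: [3.14, 0.0, 1.564]
force: [-0.0, -0.2, 1.8]
grip_width: 0.028
grip_force: 45.0
```

Call:
jog_arm:
  rows:
    - [[0,0,0.0001],7.1,0.02]
    - [[0,0,0.0001],7.1,0.02]
    - [[0,0,0.0002],7.1,0.02]
    - [[0,0,0.0001],7.1,0.02]
    - [[0,0,0.0002],7.1,0.02]
    - [[0,0,0.0001],7.1,0.02]
    - [[0,0,0.0002],7.1,0.02]
    - [[0,0,0.0001],7.1,0.02]
    - [[0,0,0.0002],7.1,0.02]
    - [[0,0,0.0002],7.1,0.02]
    - [[0,0,0.0002],7.1,0.02]
    - [[0,0,0],3,0.02]

```text
time_s: 14.6
ee_pos: [0.5431, -0.018, 0.0724]
eef_rot: [3.141, -0.002, 0.141]
force: [0.3, -0.8, 1.7]
grip_width: 0.0279
grip_force: 45.0
```

Call:
jog_arm:
  rows:
    - [[0,0,0],2,0.02]
    - [[0,0,0],2,0.02]
    - [[0,0,0],2,0.02]
    - [[0,0,0],0,0.02]

```text
time_s: 14.93
ee_pos: [0.543, -0.018, 0.0723]
eef_rot: [3.141, -0.002, 0.043]
force: [0.6, -0.1, 2.7]
grip_width: 0.0275
grip_force: 45.2
```

```bash
python3 -c "
from h import *
o=get_obs();print(o['moment'],o['force'],o['grip_width'],np.degrees(o['eef_rot']))
go([((.5427,-.018,.188),2.4,3)],.04)"
```

```text
[-0.2651593   0.29856453  0.75946416] [ 0.60405872 -0.14292515  2.68920043] 0.027495067912934996 [ 1.79954679e+02 -1.20552680e-01  2.47013090e+00]
14.9333 [ 0.543  -0.018   0.0723] 2.47
[[[0.0,0.0,-0.0386],0.02,0.04],[[0.0,0.0,-0.0385],0.03,0.04],[[-0.0003,0.0,-0.0386],0.02,0.04]]
```

```bash
python3 -c "
from h import *
go([((.543,-.018,.19),2.5,3),((.485,-.105,.215),80.5,11)],.042)"
```

```text
14.9333 [ 0.543  -0.018   0.0723] 2.47
[[[0.0,0.0,-0.0392],-0.01,0.042],[[0.0,0.0,-0.0393],-0.01,0.042],[[0.0,0.0,-0.0392],-0.01,0.042],[[-0.0056,0.0077,-0.0023],-7.09,0.042],[[-0.0065,0.0069,-0.0022],-7.09,0.042],[[-0.0074,0.006,-0.0023],-7.09,0.042],[[-0.008,0.0052,-0.0023],-7.09,0.042],[[-0.0086,0.004,-0.0023],-7.09,0.042],[[-0.009,0.003,-0.0022],-7.1,0.042],[[-0.0093,0.0019,-0.0023],-7.09,0.042],[[-0.0095,0.0007,-0.0023],-7.09,0.042],[[-0.0095,-0.0005,-0.0022],-7.09,0.042]]
[[[-0.0093,-0.0017,-0.0023],-7.09,0.042],[[-0.0091,-0.0028,-0.0023],-7.09,0.042]]
```

Call:
jog_arm:
  rows:
    - [[0,0,0],0,0.042]
    - [[0,0,0],0,0.042]
    - [[0,0,-0.039],0,0.042]
    - [[0,0,-0.039],0,0.042]
    - [[0,0,-0.04],0,0.042]
    - [[-0.006,0.008,-0.002],-7.1,0.042]
    - [[-0.0065,0.007,-0.002],-7.1,0.042]
    - [[-0.0075,0.006,-0.002],-7.1,0.042]
    - [[-0.008,0.005,-0.002],-7.1,0.042]
    - [[-0.0085,0.004,-0.002],-7.1,0.042]
    - [[-0.009,0.003,-0.002],-7.1,0.042]
    - [[-0.0095,0.002,-0.002],-7.1,0.042]

```text
time_s: 15.93
ee_pos: [0.5047, -0.074, 0.2032]
eef_rot: [3.142, -0.0, 0.918]
force: [-0.5, -0.5, 0.1]
grip_width: 0.0418
grip_force: 0.0
```

Call:
jog_arm:
  rows:
    - [[-0.0095,0.001,-0.002],-7.1,0.042]
    - [[-0.0095,-0.0005,-0.002],-7.1,0.042]
    - [[-0.0095,-0.002,-0.002],-7.1,0.042]
    - [[-0.009,-0.003,-0.002],-7.1,0.042]
    - [[0,0,0],0,0.042]
    - [[0,0,0],0,0.042]

```text
time_s: 16.43
ee_pos: [0.4836, -0.1055, 0.2111]
eef_rot: [3.141, -0.0, 1.402]
force: [1.2, 0.9, -0.4]
grip_width: 0.042
grip_force: 0.0
```

```bash
python3 -c "
from h import *
o=get_obs();c=camera('wrist');P=cloud(c,W(c,o));save('w5.png',c['image'])
for q in [(.5429,-.0178),(.4332,-.0269),(.4423,-.1365),(.5519,-.1277)]: print(rect(P,None,q))
go([((.4332,-.027,.19),135,8),((.4332,-.027,.125),135,2)],.042)"
```

```text
(728, 542.9, -17.8, 28.0, 27.9, 4.4, np.float64(97.4))
(704, 433.2, -27.0, 28.0, 28.1, 44.9, np.float64(100.1))
(322, 442.6, -136.5, 27.6, 27.9, 5.4, np.float64(97.2))
(612, 552.0, -127.5, 28.1, 28.2, 64.9, np.float64(100.6))
16.4833 [ 0.4838 -0.1052  0.211 ] 80.34
[[[0.0086,-0.0079,0.0026],-6.83,0.042],[[0.0094,-0.0068,0.0026],-6.84,0.042],[[0.0102,-0.0056,0.0027],-6.83,0.042],[[0.0108,-0.0044,0.0026],-6.83,0.042],[[0.0112,-0.003,0.0026],-6.83,0.042],[[0.0115,-0.0017,0.0026],-6.84,0.042],[[0.0117,-0.0003,0.0026],-6.83,0.042],[[0.0116,0.001,0.0027],-6.83,0.042],[[0.0,0.0,0.0325],-0.0,0.042],[[0.0,0.0,0.0325],-0.0,0.042]]
```

View pics/w5.png

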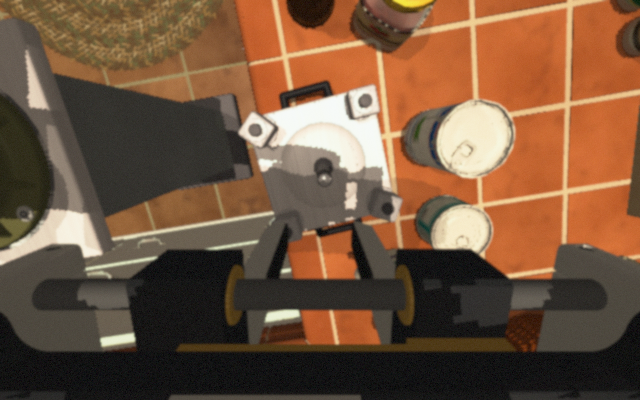

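In the picture nut_1 (365,101) sits square with the cover. The fits put nut_1 and nut_3 at 4.4° and 5.4°, with their tops at about 97, so both are tight. nut_2 and nut_4 have not moved. Next is nut_2.

Call:
jog_arm:
  rows:
    - [[0.0086,-0.008,0.0026],-6.8,0.042]
    - [[0.0094,-0.007,0.0026],-6.8,0.042]
    - [[0.0102,-0.0055,0.0026],-6.8,0.042]
    - [[0.0108,-0.0045,0.0026],-6.8,0.042]
    - [[0.0112,-0.003,0.0026],-6.8,0.042]
    - [[0.0115,-0.0015,0.0026],-6.8,0.042]
    - [[0.0117,-0.0003,0.0026],-6.8,0.042]
    - [[0.0116,0.001,0.0026],-7,0.042]
    - [[0,0,0.0325],0,0.042]
    - [[0,0,0.0325],0,0.042]
    - [[0,0,0],0,0.042]
    - [[0,0,0],0,0.042]

```text
time_s: 17.48
ee_pos: [0.4323, -0.0268, 0.1249]
eef_rot: [-3.14, -0.002, 2.358]
force: [0.8, 0.7, 1.0]
grip_width: 0.0421
grip_force: 0.0
```

```bash
python3 -c "
from h import *
o=get_obs();c=camera('wrist');P=cloud(c,W(c,o))
for q in [(.5429,-.0178),(.4332,-.0269),(.4423,-.1365),(.5519,-.1277)]: print(rect(P,None,q))
go([((.4332,-.027,.1),134.8,1),((.4332,-.027,.074),134.8,1)],.042)"
```

```text
None
(1135, 432.3, -26.3, 27.8, 27.5, 45.8, np.float64(100.1))
None
None
17.5333 [ 0.4331 -0.0271  0.1261] 135.12
[[[0.0,0.0,0.0261],0.32,0.042],[[0.0,0.0,0.026],-0.0,0.042]]
```

Call:
jog_arm:
  rows:
    - [[0,0,0.026],0,0.042]
    - [[0,0,0.026],0,0.042]
    - [[0,0,0],0,0.042]
    - [[0,0,0],0,0.02]
    - [[0,0,0],0,0.02]
    - [[0,0,0],0,0.02]

```text
time_s: 18.03
ee_pos: [0.4336, -0.0276, 0.0751]
eef_rot: [3.14, 0.002, 2.36]
force: [-0.4, -1.6, 8.4]
grip_width: 0.0276
grip_force: 45.0
```

Call:
jog_arm:
  rows:
    - [[0,0,0.0001],6.5,0.02]
    - [[0,0,0.0002],6.5,0.02]
    - [[0,0,0.0001],6.5,0.02]
    - [[0,0,0.0002],6.5,0.02]
    - [[0,0,0.0001],6.5,0.02]
    - [[0,0,0.0002],6.5,0.02]
    - [[0,0,0.0001],6.5,0.02]
    - [[0,0,0],0,0.02]
    - [[0,0,0],0,0.02]

```text
time_s: 18.78
ee_pos: [0.4332, -0.0278, 0.074]
eef_rot: [3.14, 0.001, 1.565]
force: [-5.5, -3.8, 11.0]
grip_width: 0.0277
grip_force: 45.0
```

```bash
python3 -c "
from h import *
o=get_obs();print(o['time_s'],o['ee_pos'],o['moment'],o['force'],o['grip_width'],np.degrees(o['eef_rot']),np.round(o['qpos'],2))"
```

```text
18.7833 [ 0.43320077 -0.0277971   0.07402001] [-0.87668759  1.18608806 -0.11374115] [-5.50742537 -3.82979501 10.96836583] 0.027735218163877546 [1.79903011e+02 6.48308052e-02 8.96547273e+01] [-0.15  0.21  1.97 -0.    0.96 -0.14]
```

Call:
jog_arm:
  rows:
    - [[0,0,0],0,0.042]
    - [[0,0,0],0,0.042]
    - [[0,0,-0.03],0,0.042]
    - [[0,0,-0.02],-3,0.042]
    - [[0,0,0],-7.1,0.042]
    - [[0,0,0],-7.1,0.042]
    - [[0,0,0],-7.1,0.042]
    - [[0,0,0],-7.1,0.042]
    - [[0,0,0],-7.1,0.042]
    - [[0,0,0],-7.1,0.042]
    - [[0,0,0],-7.1,0.042]
    - [[0,0,0],-7.1,0.042]

```text
time_s: 19.78
ee_pos: [0.4329, -0.0272, 0.1228]
eef_rot: [3.141, 0.001, 2.616]
force: [-0.1, 0.6, -0.3]
grip_width: 0.0421
grip_force: 0.0
```

Call:
jog_arm:
  rows:
    - [[0,0,0],-7.1,0.042]
    - [[0,0,0],-7.1,0.042]
    - [[0,0,0],-7.1,0.042]
    - [[0,0,0],-7.1,0.042]
    - [[0,0,0],-1.8,0.042]
    - [[0,0,0],0,0.042]
    - [[0,0,0],0,0.042]

```text
time_s: 20.37
ee_pos: [0.4329, -0.0272, 0.1226]
eef_rot: [-3.142, 0.001, 3.135]
force: [-1.4, -0.6, 0.1]
grip_width: 0.0422
grip_force: 0.0
```

```bash
python3 -c "
from h import *
o=get_obs();c=camera('wrist');P=cloud(c,W(c,o))
for q in [(.5429,-.0178),(.4332,-.0269),(.4423,-.1365),(.5519,-.1277)]: print(rect(P,None,q))
go([((.4332,-.027,.1),179.7,1),((.4332,-.027,.073),179.7,1)],.042)"
```

```text
(448, 533.2, -18.2, 28.1, 12.4, 88.1, np.float64(96.9))
(1121, 431.9, -26.6, 27.6, 27.4, 0.2, np.float64(99.2))
(1033, 441.0, -136.0, 27.5, 28.2, 5.6, np.float64(97.5))
None
20.4167 [ 0.4328 -0.0272  0.1225] 179.61
[[[-0.0004,0.0,0.0225],-0.09,0.042],[[0.0,0.0,0.027],0.0,0.042]]
```

Call:
jog_arm:
  rows:
    - [[0,0,0.0225],0,0.042]
    - [[0,0,0.027],0,0.042]
    - [[0,0,0],0,0.042]
    - [[0,0,0],0,0.02]
    - [[0,0,0],0,0.02]
    - [[0,0,0],0,0.02]

```text
time_s: 20.92
ee_pos: [0.4334, -0.0271, 0.074]
eef_rot: [3.141, 0.002, 3.136]
force: [-0.0, 1.2, 2.0]
grip_width: 0.0278
grip_force: 45.0
```

Call:
jog_arm:
  rows:
    - [[0,0,0.0001],7.1,0.02]
    - [[0,0,0.0001],7.1,0.02]
    - [[0,0,0.0002],7.1,0.02]
    - [[0,0,0.0001],7.1,0.02]
    - [[0,0,0.0002],7.1,0.02]
    - [[0,0,0.0001],7.1,0.02]
    - [[0,0,0.0002],7.1,0.02]
    - [[0,0,0.0001],7.1,0.02]
    - [[0,0,0.0002],7.1,0.02]
    - [[0,0,0.0002],7.1,0.02]
    - [[0,0,0.0002],7.1,0.02]
    - [[0,0,0],3,0.02]

```text
time_s: 21.92
ee_pos: [0.4331, -0.0274, 0.0722]
eef_rot: [3.14, 0.001, 1.714]
force: [-1.7, 0.6, 3.2]
grip_width: 0.0274
grip_force: 45.0
```

Call:
jog_arm:
  rows:
    - [[0,0,0],2,0.02]
    - [[0,0,0],2,0.02]
    - [[0,0,0],2,0.02]
    - [[0,0,0],0,0.02]

```text
time_s: 22.25
ee_pos: [0.433, -0.0274, 0.0721]
eef_rot: [3.14, 0.001, 1.616]
force: [-2.4, -0.0, 6.2]
grip_width: 0.0274
grip_force: 45.1
```

```bash
python3 -c "
from h import *
o=get_obs();print(o['moment'],o['force'],o['grip_width'])
go([((.433,-.027,.19),92.5,3),((.5517,-.1276,.19),147,8),((.5517,-.1276,.125),154.8,2)],.038)"
```

```text
[-0.14733256  0.64383292  0.73186996] [-2.40450912 -0.03541087  6.19812111] 0.02744371466352671
22.25 [ 0.433  -0.0274  0.0721] 92.58
[[[0.0,0.0,-0.0393],0.03,0.038],[[0.0,0.0,-0.0393],0.02,0.038],[[0.0004,0.0,-0.0393],0.03,0.038],[[-0.0132,0.0143,0.0],-6.81,0.038],[[-0.0148,0.0126,0.0],-6.82,0.038],[[-0.0162,0.0107,0.0],-6.81,0.038],[[-0.0174,0.0088,0.0],-6.81,0.038],[[-0.0183,0.0066,0.0],-6.81,0.038],[[-0.0189,0.0045,0.0],-6.82,0.038],[[-0.0193,0.0021,0.0],-6.81,0.038],[[-0.0195,0.0,0.0],-6.81,0.038],[[0.0,0.0,0.0325],-3.9,0.038]]
[[[0.0,0.0,0.0325],-3.9,0.038]]
```

Call:
jog_arm:
  rows:
    - [[0,0,0],0,0.04]
    - [[0,0,0],0,0.04]
    - [[0,0,-0.039],0,0.04]
    - [[0,0,-0.039],0,0.04]
    - [[0,0,-0.04],0,0.04]
    - [[-0.013,0.0145,0],-6.8,0.04]
    - [[-0.015,0.0125,0],-6.8,0.04]
    - [[-0.016,0.0105,0],-6.8,0.04]
    - [[-0.0175,0.009,0],-6.8,0.04]
    - [[-0.018,0.0065,0],-6.8,0.04]
    - [[-0.019,0.0045,0],-6.8,0.04]
    - [[-0.0195,0.002,0],-6.8,0.04]

```text
time_s: 23.25
ee_pos: [0.5373, -0.1157, 0.1889]
eef_rot: [3.141, 0.0, 2.454]
force: [0.8, 0.6, -0.0]
grip_width: 0.0399
grip_force: 0.0
```

Call:
jog_arm:
  rows:
    - [[-0.0195,0,0],-6.8,0.04]
    - [[0,0,0.0325],-4,0.04]
    - [[0,0,0.02],-4,0.04]
    - [[0,0,0],0,0.04]
    - [[0,0,0],0,0.04]

```text
time_s: 23.67
ee_pos: [0.5513, -0.1275, 0.1363]
eef_rot: [-3.141, -0.001, 2.704]
force: [0.2, -0.1, 0.6]
grip_width: 0.0401
grip_force: 0.0
```

```bash
python3 -c "
from h import *
o=get_obs();c=camera('wrist');P=cloud(c,W(c,o));save('w6.png',c['image'])
for q in [(.5429,-.0178),(.4332,-.0269),(.4423,-.1365),(.5519,-.1277)]: print(rect(P,None,q))
go([((.5518,-.1275,.1),154.9,1),((.5518,-.1275,.074),154.9,1)],.04)
s=camera('side');Q=cloud(s,W(s))
d=np.hypot(Q[...,0]-.5518,Q[...,1]+.1275)
m=(Q[...,2]>.07)&(Q[...,2]<.115)&(d>.03)&(d<.09)&(Q[...,1]<-.15)
q=Q[m];dd=d[m];i=np.argsort(dd)[:5];print(len(q),np.round(q[i],3),dd[i])"
```

```text
(1159, 542.6, -17.9, 28.3, 28.2, 4.6, np.float64(97.3))
(1175, 433.6, -27.2, 26.9, 27.9, 3.8, np.float64(97.2))
(1316, 441.9, -136.7, 28.2, 28.2, 4.6, np.float64(97.4))
(1037, 551.7, -127.5, 27.9, 28.7, 64.5, np.float64(100.6))
23.7167 [ 0.5519 -0.1276  0.1376] 154.89
[[[0.0,0.0,0.0376],-0.01,0.04],[[0.0,0.0,0.026],-0.0,0.04]]
0 [] []
```

View pics/w6.png

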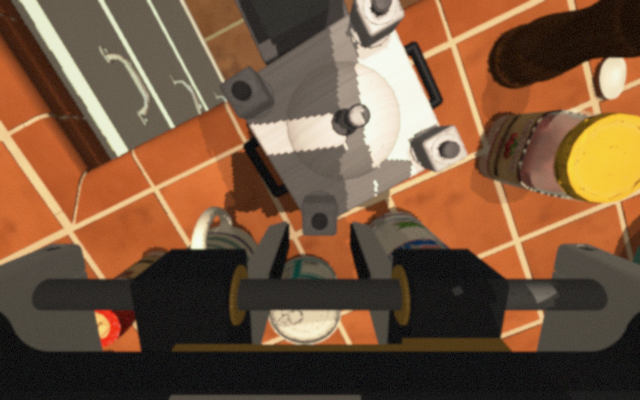

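nut_4 shows at (320,217) between the fingers. The mug (225,235) and the tin (305,295) are clear, and nuts 1 to 3 are tight. Gripping nut_4.

Call:
jog_arm:
  rows:
    - [[0,0,0.0375],0.2,0.04]
    - [[0,0,0.026],0,0.04]
    - [[0,0,0],0,0.04]
    - [[0,0,0],0,0.02]
    - [[0,0,0],0,0.02]
    - [[0,0,0],0,0.02]

```text
time_s: 24.27
ee_pos: [0.5527, -0.1281, 0.0754]
eef_rot: [3.141, 0.004, 2.702]
force: [0.1, -0.9, 4.0]
grip_width: 0.0279
grip_force: 45.0
```

Call:
jog_arm:
  rows:
    - [[0,0,0.0001],6.5,0.02]
    - [[0,0,0.0002],6.5,0.02]
    - [[0,0,0.0001],6.5,0.02]
    - [[0,0,0.0002],6.5,0.02]
    - [[0,0,0.0001],6.5,0.02]
    - [[0,0,0.0002],6.5,0.02]
    - [[0,0,0.0001],6.5,0.02]
    - [[0,0,0.0002],6.5,0.02]
    - [[0,0,0.0001],6.5,0.02]
    - [[0,0,0.0002],6.5,0.02]
    - [[0,0,0],0,0.02]
    - [[0,0,0],0,0.02]

```text
time_s: 25.27
ee_pos: [0.5522, -0.1284, 0.0739]
eef_rot: [3.139, 0.002, 1.566]
force: [-5.8, -3.4, 7.4]
grip_width: 0.0279
grip_force: 45.0
```

```bash
python3 -c "
from h import *
o=get_obs();print(o['time_s'],o['ee_pos'],o['moment'],o['force'],o['grip_width'],np.degrees(o['eef_rot']),np.round(o['qpos'],2))"
```

```text
25.2667 [ 0.55221911 -0.12844823  0.07394808] [-0.79918808  1.09735514 -0.10144617] [-5.78742735 -3.37534744  7.37830245] 0.027917514695532098 [1.79855489e+02 1.03305340e-01 8.97416720e+01] [-0.29  0.48  1.6  -0.    1.06 -0.29]
```

Call:
jog_arm:
  rows:
    - [[0,0,0],0,0.04]
    - [[0,0,0],0,0.04]
    - [[0,0,-0.03],0,0.04]
    - [[0,0,-0.02],-3,0.04]
    - [[0,0,0],-7.1,0.04]
    - [[0,0,0],-7.1,0.04]
    - [[0,0,0],-7.1,0.04]
    - [[0,0,0],-7.1,0.04]
    - [[0,0,0],-7.1,0.04]
    - [[0,0,0],-7.1,0.04]
    - [[0,0,0],-7.1,0.04]
    - [[0,0,0],-7.1,0.04]

```text
time_s: 26.27
ee_pos: [0.5518, -0.1275, 0.1221]
eef_rot: [3.141, 0.001, 2.617]
force: [-0.3, 0.4, -0.1]
grip_width: 0.0399
grip_force: 0.0
```

Call:
jog_arm:
  rows:
    - [[0,0,0],-7.1,0.04]
    - [[0,0,0],-7.1,0.04]
    - [[0,0,0],-7.1,0.04]
    - [[0,0,0],-7.1,0.04]
    - [[0,0,0],-1.8,0.04]
    - [[0,0,0],0,0.04]
    - [[0,0,0],0,0.04]

```text
time_s: 26.85
ee_pos: [0.5518, -0.1275, 0.1219]
eef_rot: [-3.141, 0.001, 3.137]
force: [0.8, 0.4, 0.0]
grip_width: 0.0399
grip_force: 0.0
```

```bash
python3 -c "
from h import *
o=get_obs();c=camera('wrist');P=cloud(c,W(c,o))
for q in [(.5429,-.0178),(.4332,-.0269),(.4423,-.1365),(.5519,-.1277)]: print(rect(P,None,q))
go([((.5518,-.1275,.1),179.7,1),((.5518,-.1275,.073),179.7,1)],.04)"
```

```text
(1201, 542.2, -18.3, 28.1, 27.8, 5.1, np.float64(97.3))
(1688, 432.8, -27.3, 28.4, 28.3, 3.5, np.float64(97.2))
(1612, 441.7, -136.7, 28.4, 27.9, 4.8, np.float64(97.4))
(1155, 551.2, -127.5, 27.5, 27.8, 89.0, np.float64(99.1))
26.9 [ 0.5517 -0.1275  0.1218] 179.72
[[[0.0,0.0,0.0218],0.02,0.04],[[0.0,0.0,0.027],-0.0,0.04]]
```

Call:
jog_arm:
  rows:
    - [[0,0,0.022],0.3,0.04]
    - [[0,0,0.027],0,0.04]
    - [[0,0,0],0,0.04]
    - [[0,0,0],0,0.02]
    - [[0,0,0],0,0.02]
    - [[0,0,0],0,0.02]

```text
time_s: 27.4
ee_pos: [0.5522, -0.1279, 0.074]
eef_rot: [-3.141, 0.002, 3.133]
force: [1.3, -0.7, -0.3]
grip_width: 0.0274
grip_force: 45.0
```

Call:
jog_arm:
  rows:
    - [[0,0,0.0001],7.1,0.02]
    - [[0,0,0.0001],7.1,0.02]
    - [[0,0,0.0002],7.1,0.02]
    - [[0,0,0.0001],7.1,0.02]
    - [[0,0,0.0002],7.1,0.02]
    - [[0,0,0.0001],7.1,0.02]
    - [[0,0,0.0002],7.1,0.02]
    - [[0,0,0.0001],7.1,0.02]
    - [[0,0,0.0002],7.1,0.02]
    - [[0,0,0.0002],7.1,0.02]
    - [[0,0,0.0002],7.1,0.02]
    - [[0,0,0],3,0.02]

```text
time_s: 28.4
ee_pos: [0.5521, -0.1281, 0.0723]
eef_rot: [3.14, 0.001, 1.71]
force: [0.2, -2.1, 0.9]
grip_width: 0.0277
grip_force: 45.0
```

Call:
jog_arm:
  rows:
    - [[0,0,0],2,0.02]
    - [[0,0,0],2,0.02]
    - [[0,0,0],2,0.02]
    - [[0,0,0],0,0.02]

```text
time_s: 28.73
ee_pos: [0.5521, -0.1281, 0.0721]
eef_rot: [3.14, 0.001, 1.612]
force: [-0.6, -3.2, 3.9]
grip_width: 0.028
grip_force: 45.2
```

```bash
python3 -c "
from h import *
o=get_obs();print(o['moment'],o['force'],o['grip_width'])
go([((.5518,-.1275,.19),92.5,3),((.43,-.1,.22),92.5,4)],.05)"
```

```text
[-0.64529147  0.30838242  0.65497745] [-0.60643841 -3.16718834  3.91066737] 0.027984474647955795
28.7333 [ 0.5521 -0.1281  0.0721] 92.36
[[[0.0,0.0,-0.0393],-0.05,0.05],[[0.0004,0.0,-0.0393],-0.04,0.05],[[0.0,-0.0003,-0.0393],-0.05,0.05],[[0.0082,-0.0301,-0.0075],-0.0,0.05],[[0.0083,-0.0301,-0.0075],-0.0,0.05],[[0.0082,-0.0302,-0.0075],-0.0,0.05],[[0.0083,-0.0301,-0.0075],-0.0,0.05]]
```

Call:
jog_arm:
  rows:
    - [[0,0,0],0,0.042]
    - [[0,0,0],0,0.042]
    - [[0,0,-0.039],0,0.042]
    - [[0,0,-0.039],0,0.042]
    - [[0,0,-0.04],0,0.042]
    - [[0.006,-0.025,-0.012],0,0.042]
    - [[0.006,-0.025,-0.012],0,0.042]
    - [[0.006,-0.02,-0.01],0,0.042]
    - [[0,0,0],0,0.042]
    - [[0,0,0],0,0.042]

```text
time_s: 29.57
ee_pos: [0.4809, -0.1124, 0.2237]
eef_rot: [3.139, 0.0, 1.613]
force: [0.5, -0.2, -1.1]
grip_width: 0.0418
grip_force: 0.0
```

```bash
python3 -c "
from h import *
o=get_obs();c=camera('wrist');P=cloud(c,W(c,o))
for q in [(.5429,-.0178),(.4332,-.0269),(.4423,-.1365),(.5519,-.1277)]: print(rect(P,None,q))
m=(P[...,2]>.055)&(P[...,2]<.07)&(np.hypot(P[...,0]-.4925,P[...,1]+.077)<.1)
q=P[m];A=np.c_[q[:,:2]-[.4925,-.077],np.ones(len(q))];print(np.linalg.lstsq(A,q[:,2],rcond=None)[0],len(q))
print(o['force'],o['grip_force'])
t=camera('top');Q=cloud(t,W(t));save('t2.png',t['image'])
im=cv2.resize(t['image'][150:260,240:440],(800,440),interpolation=cv2.INTER_CUBIC);save('t2c.png',im)"
```

```text
(661, 542.7, -17.8, 27.1, 27.9, 4.2, np.float64(97.4))
(651, 433.0, -26.6, 28.0, 27.9, 2.5, np.float64(97.3))
(461, 441.9, -136.2, 28.0, 28.2, 2.3, np.float64(97.3))
(505, 551.7, -127.2, 27.2, 27.4, 5.3, np.float64(97.3))
[ 0.00079808 -0.0032604   0.06402908] 10198
[ 0.45044289 -0.15765648 -1.14847971] 0.0
```

View pics/t2c.png

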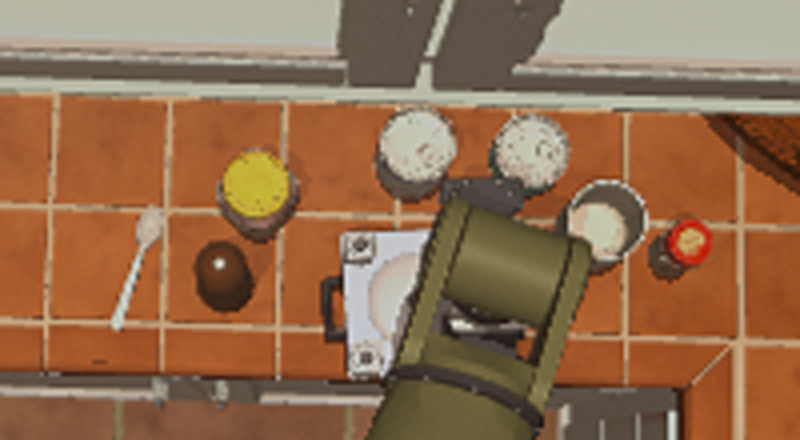

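The top view shows all the kitchen things where they were. All four nuts are square to the cover with their tops at about 97.3, and the gripper is clear. Handing in.

```bash
python3 -c "
from station import *
print(hand_in())"
```

```text
the job is handed in; nothing more can be done
None
```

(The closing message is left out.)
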